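# Half-close the wax tub's bayonet cap

## Task

First swing the tub holder's hinged arm shut until it lies in its catch fork, so that the open wax tub is held fast. Then fit the loose bayonet cap into the tub's mouth, lugs down through the two notches and fully home, and twist it clockwise (seen from above) to the half-way rib, never on into the lock, as the lock's pin is still to be fitted; a spring pushes the cap back, so finish still gripping the cap and holding it at the half-way rib. Leave the closed tub, the jar and the tin standing where they are.

Things in the scene. Friction and masses are not known exactly. Their poses are not given: they have to be found in the camera images.
- holder: fixed steel base plate carrying the open grey wax tub (92 mm across, rim's top 88 mm above the ledge). Origin on the tub's axis at ledge height, z up; the hinged arm shuts along its -x side. The tub's mouth has two notches, along its +x and -x. On the rim, in facing pairs: round studs at the notches (start), thin ribs (half way), square blocks 90 deg clockwise of the notches (lock)
- mouth (a point): centre of the tub's mouth, level with the rim's top (88 mm above the ledge). The mouth is a round hole 46 mm across in a rim 6 mm thick; its two notches are 20 mm wide and reach out to 32 mm from the axis. A sprung ring with two dogs lies inside, hidden under the rim; stops there prevent anticlockwise turning
- half_mark: the two thin ribs of the half-way mark on the tub's rim, 10 mm long, 4.5 mm high; origin on the tub's axis at ledge height, x along the line through both ribs, 45 degrees clockwise (from above) of the holder's x, that is of the notches
- cap: loose grey bayonet cap, about 90 g, standing on its lugs. Origin at the centre of its underside, z up; the same after a half turn. Plug 40 mm across, z 0 to 16 mm; two lugs at its foot along +x and -x, out to 29 mm from the axis, 11 mm wide, z 0 to 6 mm; disc 68 mm across, z 16 to 22 mm. Fully home the disc rests on the rim, the origin 72 mm above the ledge, the lugs 4 mm under the rim
- cap_bar (a point): middle of the cap's finger bar, on the cap's axis 37 mm above its underside: the place to grip. The bar stands on the disc, 56 mm long along the cap's x (in line with the lugs), 14 mm thick along its y, from 22 to 52 mm above the underside
- spring_ring (a joint): clockwise turn in rad of the sprung ring in the tub, pushed by the cap's lugs: 0 at rest; the lugs meet it about 0.2 rad clockwise of the notches, so it reads about 0.6 with the cap at the half-way ribs; above 1.15 the cap is in the lock, 1.4 is the end. It pushes back with 0.04 N m at 0, 0.085 at half way, 0.14 at the end; let go, the cap turns back
- gate (a joint): angle in rad of the hinged steel arm in front of the tub: 0 shut in its catch fork (a stop), grows as the free end swings away from the tub, level, about an upright hinge; seen from above, shutting turns it anticlockwise. It stays where it is left (friction about 0.5 N at the knob)
- gate_hinge (a point): on the arm's upright hinge axis, 58 mm towards holder -x and 62 mm towards holder +y from the tub's axis, 52 mm above the ledge. Shut, the arm runs from here along holder -y
- gate_knob (a point): on the axis of the arm's upright black knob, 125 mm from the hinge axis, 92 mm above the ledge. The knob is a round peg 16 mm across, 58 to 112 mm above the ledge; the arm under it is 12 mm thick (48 to 60 mm above the ledge) and goes on 27 mm past it. The catch fork's top is 62 mm above the ledge
- wax_tub: a bystander: closed grey plastic tub, 90 mm across, 78 mm high, ribbed twist cap on; origin under its centre
- jar: a bystander: closed amber glass jar with steel lid, 66 mm across, 95 mm high; origin under its centre
- tin: a bystander: aluminium tin, 72 mm across, 70 mm high; origin under its centre

How it is judged:
On the way, in this order (a step that is already met when the one before it is completed fails the run):
1. the hinged arm is shut in its catch (value of joint gate below 0.06 rad), for 0.2 s.
2. the cap is fully home in the mouth, lugs down through the notches (horizontal distance between cap and mouth below 0.006 m and z of cap in the frame of holder between 0.069 and 0.0745 m and angle between cap's own z axis and vertical below 0.12 rad and value of joint gate below 0.06 rad), for 0.1 s.
At the end, for the whole second after the job is handed in: Arm shut (below 0.06 rad); cap fully home (origin 69 to 74.5 mm above the ledge, within 6 mm of the mouth's axis, tilt below 0.12 rad), bar within 0.21 rad of the half-way ribs, sprung ring at 0.3 to 0.9 rad, the gripper still holding the cap (over 3 N), at rest (all of step 2 and angle between the x axis of cap and the x axis of half_mark, either way round below 0.21 rad and value of joint spring_ring between 0.3 and 0.9 rad and angular speed of cap below 0.3 rad/s and contact force between the fingers and cap above 3 N); the arm keeps its last pose, push and grip.
It fails at once if the cap is twisted on into the lock (sprung ring beyond 1.15 rad) (value of joint spring_ring above 1.15 rad).
It fails at once if the closed tub, the jar or the tin is pushed more than 30 mm or knocked over (distance of any of wax_tub, jar, tin from where it was at the start of the episode above 0.03 m or angle between any of wax_tub, jar, tin's own z axis and vertical above 0.5 rad).
It also fails if it takes over 58 s, if anything falls off the work surface, if the arm or the gripper's body presses on something with over 40 N, if the wrist force passes 120 N, or if a joint passes its speed limit or range.

## Robot

A 6-joint arm with a two-finger parallel gripper is mounted at the origin on the work surface. World frame = base frame: x ahead of the robot, y to its left, z up, the work surface at z = 0. Lengths are in m, angles in rad, forces in N, time in s.
With the tool pointing down it reaches from about 0.35 to 0.975 m from the base axis. Payload 4.9 kg.
Tool frame: the origin (TCP) lies midway between the tips of the shut fingers; the grasp point (between the pads) lies 19 mm behind it; z points along the fingers, y is the line along which they close (so a half turn about z gives the same grasp; the last joint's range is limited). The gripper opens to 85 mm and grips with 20 to 120 N. Pads are 22 mm wide; open, the fingers measure 114 mm over their backs; the gripper's body (76 mm by 85 mm) begins 54 mm behind the grasp point. The pads swing forward as they close: fully open they stand 13 mm farther back than shut.
Start: joints at [-1.42, 0.053, 1.613, -0, 1.476, -0.119], TCP at [0.167, -0.602, 0.231] pointing down, gripper open.
Joint ranges: [-3.01, 3.01], [-1.01, 2.22], [0.06, 2.58], [-1.02, 4.17], [0.09, 2.62], [-3.14, 3.14]. Speed limits (rad/s): [2.57, 2.57, 3.14, 3.14, 3.14, 3.14].

## Interface

Orientations are given as a unit quaternion [w, x, y, z].
In Python, from plant import manip, viewer, job gives the robot as it stands (manip), with the cameras (viewer) and the job (job).
- The arm moves only by the shell command python3 shift.py, which reads ROWS from standard input. ROWS is 1 to 5 rows, parted by a bar, with the numbers parted by spaces; each row has 7 numbers: the opening from 0.0 (shut) to 1.0 (fully open), then dx, dy, dz in shares of the most that a row can go, 1 being 62.5 mm, then a rotation vector rx, ry, rz in shares of 180 degrees (1.0 is 180 degrees); each row shifts and turns the commanded pose from where the row before left it, along the tool's axes as they then stand; what a row does not reach is not made up. A row lasts 1/8 s, in which the tool goes at most 0.0625 m and 0.188 rad, less where a joint would pass 70% of its speed; a pose out of reach is approached as far as the arm can. The fingers move at their own pace and stop on an object; the grip force is fixed at half the most. Time passes only in rows, so rows that do not move let the fingers close. It prints the time, the measured TCP pose, the force, the opening and the grip force at its end. No shift or turn number may pass 1 either way. Input that does not fit is refused with a message, and nothing moves.
- manip.state(): the state, without advancing time (a new reading comes with each control period).
- viewer.grab_frame(name): name is "scene" or "top" or "wrist"; returns the picture (420x560x3 uint8, red, green, blue); there is no depth.
- viewer.camera_params(name): a dict with "intrinsics" (3x3 intrinsics, pixels), "k1" (the pictures are not rectified: a ray, as slopes to the right and down, at radius r is drawn at 1 + k1 r^2 times it, then the intrinsics apply), "xyz" and "orientation" of the camera in the world. Camera axes: x right, y down, z forward; pixel columns grow to the right and rows downward; lengths in m; the calibration is good to about 2 mm. A picture is of the moment at which its call begins: read the wrist's pose just before it. camera_params takes no time and is no camera call; for the wrist camera it gives the pose at the moment of the call.
- job.job_done(): hands the job in; it is judged then, once.
The state is a dict: "time": time; "joint_pos": joint angles; "joint_vel": joint speeds; "joint_efforts": joint torques, N m; "tool_pos": TCP position; "tool_rot": TCP orientation; "contact_force": force on the tool from outside, world axes, zero at the start; "ft_torque": the same for the moment, N m; "gripper_width": opening from 0.0 (shut) to 1.0 (fully open); "grasp_force": force on a finger pad.
Only numpy, scipy, OpenCV 4.12 (cv2) and the standard library are available. Lean on these libraries where they do the work, as an engineer would, in place of code of your own. Each camera call takes 0.05 s, during which the arm holds its last target. There are 200 camera calls.

## Working session

There is one attempt and no reset: what is moved stays moved. The work goes in short steps, Python scripts to look and compute and a shell command to move; the robot and the scene stay as the last step left them, time stands still between calls to the robot, and variables do not carry over. Pictures are saved under pics/ and viewed, at most 10 in all, crops included, and the job is handed in when it is done.

```bash
ls; mkdir -p pics; python3 - <<'E'
from plant import manip, viewer, job
import cv2
for n in ("top","scene"):
    cv2.imwrite(f"pics/{n}0.png",viewer.grab_frame(n)[:,:,::-1])
    print(n,viewer.camera_params(n))
print(manip.state())
E
```

```text
pics
plant.py
shift.py
top {'intrinsics': array([[495.44981957,   0.        , 287.15239643],
       [  0.        , 495.44981957, 212.15557588],
       [  0.        ,   0.        ,   1.        ]]), 'k1': -0.10578679301935595, 'xyz': array([0.32901824, 0.00133675, 1.14840264]), 'orientation': array([-0.06543125,  0.7100554 , -0.69722728,  0.07358125])}
scene {'intrinsics': array([[398.5213963 ,   0.        , 277.29401512],
       [  0.        , 398.5213963 , 212.57174401],
       [  0.        ,   0.        ,   1.        ]]), 'k1': -0.0949382751051631, 'xyz': array([1.05212371, 0.46084398, 0.77836295]), 'orientation': array([-0.15297342,  0.38610801,  0.83857775, -0.35257211])}
{'time': 0.1, 'joint_pos': array([-1.41998605e+00,  5.32977805e-02,  1.61417304e+00,  6.71199256e-06,
        1.47598130e+00, -1.18971055e-01]), 'joint_vel': array([ 0.00095882, -0.00105769, -0.00437166,  0.00112628,  0.00229851,
       -0.00057497]), 'joint_efforts': array([ 1.02628317e-03, -3.94900775e+01, -3.71364570e+01, -6.89897547e-05,
        3.93555456e-03, -9.54455544e-06]), 'tool_pos': array([ 0.16650958, -0.60182516,  0.23017188]), 'tool_rot': array([-9.29669698e-04,  9.90915655e-01,  1.34481596e-01, -1.14601820e-05]), 'contact_force': array([-0.31051821,  0.43528928,  0.02845148]), 'ft_torque': array([-0.00317879, -0.03262702,  0.0067893 ]), 'grasp_force': 0.0, 'gripper_width': 0.9966800253104147}
```

View pics/top0.png

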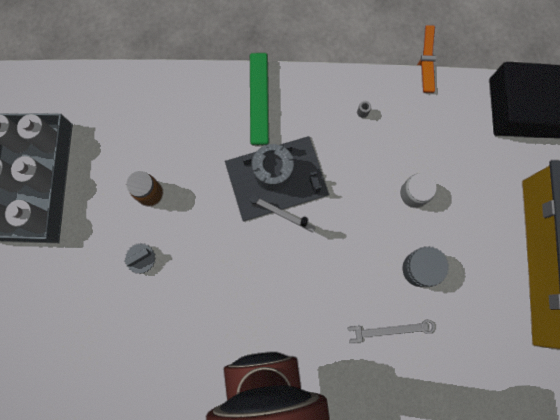

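View pics/scene0.png

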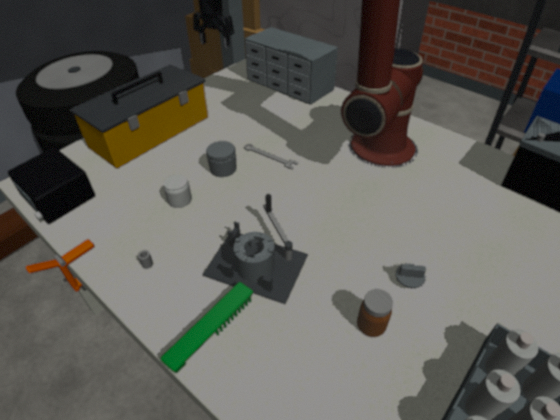

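The top view shows the tub at about (272,163), the hinge at (258,202), the knob at (305,222) and the cap at (140,258). The scene view shows the tub at (253,245), the knob at (268,202) and the cap at (410,273). I'll zoom in next.

```bash
cat > h.py <<'E'
import numpy as np, cv2
from scipy.spatial.transform import Rotation as R
from plant import manip, viewer, job
def ray(P,uv):
    K=P['intrinsics']; d=np.array([P['k1'],0,0,0,0])
    x=cv2.undistortPoints(np.array([[uv]],float),K,d)[0,0]
    q=P['orientation']; Rm=R.from_quat(np.r_[q[1:],q[0]])
    v=Rm.apply([x[0],x[1],1]); return np.array(P['xyz']),v
def plane(P,uv,z):
    o,v=ray(P,uv); return o+v*(z-o[2])/v[2]
def tri(rays):
    A=0;b=0
    for o,v in rays:
        v=v/np.linalg.norm(v); M=np.eye(3)-np.outer(v,v); A=A+M; b=b+M@o
    p=np.linalg.solve(A,b); return p,[np.linalg.norm(np.cross(p-o,v/np.linalg.norm(v))) for o,v in rays]
def proj(P,X):
    q=P['orientation']; Rm=R.from_quat(np.r_[q[1:],q[0]])
    c=Rm.inv().apply(np.array(X,float)-P['xyz'])
    return cv2.projectPoints(c.reshape(1,1,3),np.zeros(3),np.zeros(3),P['intrinsics'],np.array([P['k1'],0,0,0,0]))[0].ravel()
E
python3 - <<'E'
import cv2,numpy as np
t=cv2.imread('pics/top0.png');s=cv2.imread('pics/scene0.png')
def c(i,x,y,w,h,f): return cv2.resize(i[y:y+h,x:x+w],None,fx=f,fy=f,interpolation=cv2.INTER_CUBIC)
a=np.hstack([c(t,220,130,120,100,4),c(t,110,225,60,75,5)[:,:300]][0:1]+[np.vstack([c(t,110,225,60,50,5),np.zeros((150,300,3),np.uint8)])])
a=np.clip(a*1.5,0,255).astype(np.uint8)
cv2.imwrite('pics/c1.png',a)
b=np.hstack([c(s,195,185,120,120,4),np.vstack([c(s,385,250,50,50,6),np.zeros((180,300,3),np.uint8)])])
cv2.imwrite('pics/c2.png',np.clip(b*1.5,0,255).astype(np.uint8)); print(a.shape,b.shape)
E
```

```text
(400, 780, 3) (480, 780, 3)
```

View pics/c1.png

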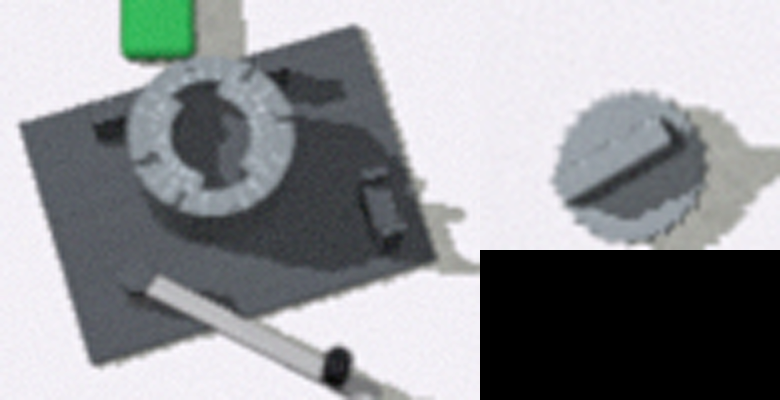

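View pics/c2.png

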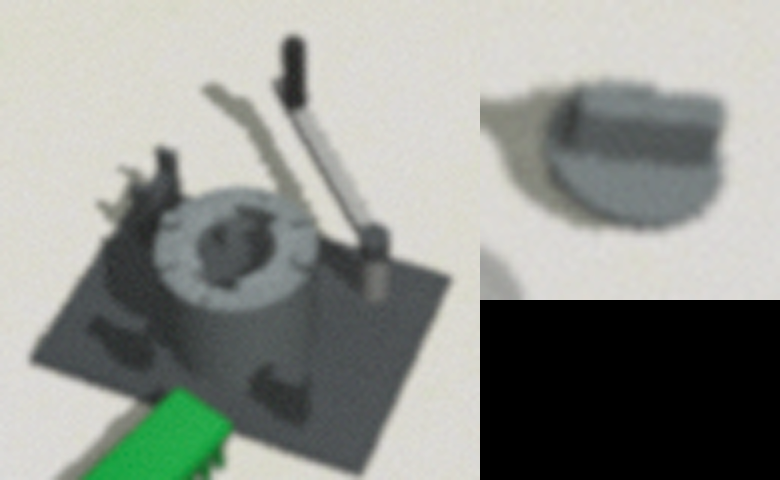

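The crops show the rim centre at about (272.8,163.8) in top and (254.3,247.3) in scene. The knob top is at about (305,218), and the cap disc is at (140.4,258.6) with its bar rising to the right. The notches point up-left and down-right.

```bash
python3 - <<'E'
from h import *
T=viewer.camera_params('top');S=viewer.camera_params('scene')
ct=lambda x,y:(220+x/4-.4,130+y/4-.4)
cs=lambda x,y:(195+x/4-.4,185+y/4-.4)
m,e=tri([ray(T,ct(211,135)),ray(S,cs(237,249))]);print('mouth',m,e)
k,e=tri([ray(T,ct(340,356)),ray(S,cs(293,40))]);print('knobtop',k,e)
h,e=tri([ray(T,ct(150,285)),ray(S,cs(374,235))]);print('hinge',h,e)
for z in (0,m[2]-.088):
  C=[plane(T,ct(*p),z)[:2] for p in [(20,125),(355,28),(437,262),(95,365)]]
  print(z,C); 
  for i,j in((0,1),(3,2),(3,0),(2,1)):
    d=C[j]-C[i];print(np.degrees(np.arctan2(d[1],d[0])),np.linalg.norm(d))
cc=lambda x,y:(110+(x-480)/5-.4,225+y/5-.4)
print('cap',plane(T,cc(632,168),.022),plane(S,(385+(635-480)/6-.4,250+165/6),.022))
a=plane(T,cc(565,198),.052);b=plane(T,cc(668,125),.052);d=b-a;print(a,b,np.degrees(np.arctan2(d[1],d[0])))
for n,uv,z in(('jar',(146,185),.095),('tub',(426,265),.078),('tin',(420,187),.07)): print(n,plane(T,uv,z))
s=manip.state();W=viewer.camera_params('wrist')
q=s['tool_rot'];Rt=R.from_quat(np.r_[q[1:],q[0]]);q=W['orientation'];Rw=R.from_quat(np.r_[q[1:],q[0]])
print('wrist in tool',Rt.inv().apply(W['xyz']-s['tool_pos']),(Rt.inv()*Rw).as_matrix(),W['intrinsics'][0,0]); print(Rt.as_matrix())
E
```

```text
mouth [0.65085342 0.02657504 0.08599978] [np.float64(0.0010280393993282759), np.float64(0.001028039399328355)]
knobtop [ 0.52155865 -0.04534536  0.1144051 ] [np.float64(0.0010198510853023583), np.float64(0.0010198510853024598)]
hinge [0.57126631 0.06056661 0.05321825] [np.float64(0.001932339960344884), np.float64(0.0019323399603449753)]
0 [array([0.68168274, 0.14326617]), array([ 0.7476834 , -0.05866315]), array([ 0.60166144, -0.10873982]), array([0.53535425, 0.09277156])]
-71.90000237012721 0.2124418439686397
-71.78624326167112 0.21214023388816494
19.038381976747264 0.15479576809791498
18.92885675896003 0.15436996225934196
-0.0020002233824916865 [array([0.68229699, 0.14351337]), array([ 0.74841261, -0.05876765]), array([ 0.60213632, -0.10893154]), array([0.53571364, 0.09293082])]
-71.90000237012721 0.2128118632708055
-71.78624326167109 0.21250972786278977
19.038381976747264 0.15506538269464326
18.928856758960038 0.15463883521131552
cap [0.4397201  0.32545017 0.022     ] [0.44715493 0.33051188 0.022     ]
[0.42262788 0.34623364 0.052     ] [0.45641889 0.30183692 0.052     ] -52.7246959672609
jar [0.59421073 0.30300192 0.095     ]
tub [ 0.43083022 -0.31474487  0.078     ]
tin [ 0.6083639  -0.30973331  0.07      ]
wrist in tool [ 0.07955478 -0.00049207 -0.1431771 ] [[ 5.72174337e-04 -9.50105180e-01 -3.11929191e-01]
 [ 9.99999764e-01  4.25205866e-04  5.39173347e-04]
 [-3.79637268e-04 -3.11929426e-01  9.50105199e-01]] 292.81898048341253
[[ 9.63829400e-01  2.66519817e-01 -2.72759077e-04]
 [ 2.66519859e-01 -9.63827672e-01  1.83936615e-03]
 [ 2.27334782e-04 -1.84553088e-03 -9.99998271e-01]]
```

The rows are not in the units I measure in: shifts go in shares of 62.5 mm and turns go in shares of 180 degrees. I convert before sending: -0.038 m is -0.608, 0.037 m is 0.592.

```bash
cat > go.py <<'E'
import sys
from h import *
# go.py x y z yaw_of_tool_y_deg : remaining shift in tool axes + turn
a=list(map(float,sys.argv[1:])); s=manip.state(); q=s['tool_rot']; Rt=R.from_quat(np.r_[q[1:],q[0]])
y=Rt.as_matrix()[:,1]; cur=np.degrees(np.arctan2(y[1],y[0]))
print('t',round(s['time'],2),'pos',s['tool_pos'].round(4),'ydeg',round(cur,2),'tilt',Rt.as_matrix()[:2,2].round(4),'j6',round(s['joint_pos'][5],2),'w',round(s['gripper_width'],3),'F',s['contact_force'].round(1),'M',s['ft_torque'].round(2),'g',round(s['grasp_force'],1))
if len(a)>=3: print('shift',Rt.inv().apply(np.array(a[:3])-s['tool_pos']).round(4))
if len(a)>3: print('rz',round(-np.radians((a[3]-cur+180)%360-180),4))
E
echo '0 0.592 -0.608 0.032 0 0 0 | 0 0.592 -0.608 0.032 0 0 0 | 0 0.592 -0.608 0.032 0 0 0 | 0 0.592 -0.608 0.032 0 0 0 | 0 0.592 -0.608 0.032 0 0 0' | python3 shift.py
echo '0 0.592 -0.608 0.032 0 0 0 | 0 0.592 -0.608 0.032 0 0 0 | 0 0.592 -0.608 0.032 0 0 0 | 0 0.592 -0.608 0.032 0 0 0 | 0 0.592 -0.608 0.032 0 0 0' | python3 shift.py
echo '0 0.592 -0.608 0.032 0 0 0 | 0 0.592 -0.608 0.032 0 0 0 | 0 0 0 0 0 0 -0.0573 | 0 0 0 0 0 0 -0.0573 | 0 0 0 0 0 0 -0.0573' | python3 shift.py
echo '0 0 0 0 0 0 -0.0573 | 0 0 0 0 0 0 -0.0573 | 0 0 0 0 0 0 -0.0573 | 0 0 0 0 0 0 -0.0573 | 0 0 0 0 0 0 -0.0573' | python3 shift.py
python3 go.py .47 -.042 .077 8
```

```text
time: 0.72
tool_pos: [0.2947, -0.3681, 0.2207]
tool_rot: [-0.0, 0.991, 0.134, -0.0]
contact_force: [0.6, -0.6, -0.5]
gripper_width: 0.002
grasp_force: 0.0
time: 1.35
tool_pos: [0.4222, -0.1358, 0.211]
tool_rot: [0.0, 0.991, 0.134, 0.0]
contact_force: [0.1, -0.6, -0.1]
gripper_width: -0.004
grasp_force: 0.0
time: 1.98
tool_pos: [0.4727, -0.0441, 0.2067]
tool_rot: [-0.0, 0.918, 0.397, -0.0]
contact_force: [-0.2, -0.4, -0.5]
gripper_width: 0.0
grasp_force: 0.0
time: 2.6
tool_pos: [0.4726, -0.0444, 0.2068]
tool_rot: [-0.0, 0.654, 0.756, -0.0]
contact_force: [-0.2, 0.1, -0.1]
gripper_width: -0.001
grasp_force: 0.0
t 2.6 pos [ 0.4726 -0.0444  0.2068] ydeg 8.3 tilt [-0.0009  0.0002] j6 -0.4 w -0.001 F [-0.2  0.1 -0.1] M [0.   0.01 0.09] g 0.0
shift [ 0.0027 -0.0021  0.1298]
rz 0.0053
```

Scaled: 0.043 m is 0.688, 0.02 m is 0.32.

```bash
echo '0 0 0 0.688 0 0 0 | 0 0 0 0.688 0 0 0 | 0 0 0 0.688 0 0 0 | 0 -0.064 0.32 0 0 0 0 | 0 -0.064 0.32 0 0 0 0' | python3 shift.py; echo '0 -0.064 0.32 0 0 0 0 | 0 -0.064 0.32 0 0 0 0 | 0 -0.064 0.32 0 0 0 0' | python3 shift.py; python3 go.py .594 -.052 .077 8
python3 - <<'E'
from h import *
i=np.hstack([cv2.resize(viewer.grab_frame(n),(400,300))[:,:,::-1] if 0 else viewer.grab_frame(n)[90:350,100:480,::-1] for n in ('top','scene')])
cv2.imwrite('pics/g1.png',np.clip(i*1.4,0,255).astype(np.uint8)); print(i.shape)
E
```

```text
time: 3.22
tool_pos: [0.5125, -0.0468, 0.0765]
tool_rot: [-0.002, 0.656, 0.754, -0.001]
contact_force: [-1.6, -0.5, 0.8]
gripper_width: -0.002
grasp_force: 0.5
time: 3.6
tool_pos: [0.5746, -0.05, 0.0774]
tool_rot: [-0.001, 0.656, 0.754, -0.0]
contact_force: [-1.9, 0.6, 0.4]
gripper_width: -0.001
grasp_force: 0.6
t 3.6 pos [ 0.5746 -0.05    0.0774] ydeg 7.96 tilt [-0.0022  0.0012] j6 -0.36 w -0.001 F [-1.9  0.6  0.4] M [0.16 0.14 0.03] g 0.6
shift [-0.0047  0.019   0.0004]
rz -0.0007
(260, 760, 3)
```

View pics/g1.png

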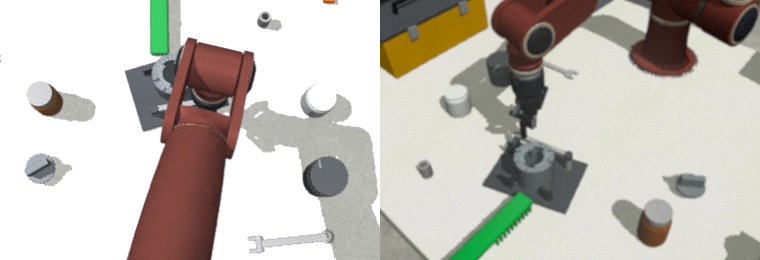

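The fingers are at the knob, at about (525,130) in the scene half, and the arm is following with about 2 N. I'll keep pushing gently until the stop.

Scaled: 0.01 m is 0.16, 0.005 m is 0.08.

```bash
echo '0 -0.048 0.16 0 0 0 0 | 0 -0.016 0.08 0 0 0 0' | python3 shift.py | grep -E 'pos|contact'; echo '0 -0.016 0.064 0 0 0 0 | 0 0 0 0 0 0 0' | python3 shift.py| grep -E 'pos|contact'; echo '0 0 0.048 0 0 0 0 | 0 0 0 0 0 0 0' | python3 shift.py| grep -E 'pos|contact';echo '0 0 0.048 0 0 0 0 | 0 0 0 0 0 0 0' | python3 shift.py| grep -E 'pos|contact'; python3 go.py
```

```text
tool_pos: [0.59, -0.0524, 0.0781]
contact_force: [-0.9, 0.1, 0.5]
tool_pos: [0.5918, -0.0525, 0.078]
contact_force: [-9.3, 0.7, 6.0]
tool_pos: [0.592, -0.0524, 0.078]
contact_force: [-21.1, -0.1, 13.4]
tool_pos: [0.5921, -0.0524, 0.0779]
contact_force: [-32.6, -1.5, 21.2]
t 4.7 pos [ 0.5921 -0.0524  0.0779] ydeg 8.0 tilt [-0.0223 -0.0005] j6 -0.35 w -0.004 F [-32.6  -1.5  21.2] M [-0.35  4.48 -0.04] g 16.7
```

Scaled: -0.06 m is -0.96, 0.0495 m is 0.792.

```bash
echo '0 0 -0.48 0 0 0 0 | 0 0 -0.48 0 0 0 0 | 0 0 0 -0.96 0 0 0 | 0.9 0 0 -0.96 0 0 0 | 1 0.792 -0.0912 0 0 0 0' | python3 shift.py|tail -5; echo '1 0.792 -0.0912 0 0 0 0 | 1 0.792 -0.0912 0 0 0 0 | 1 0.792 -0.0912 0 0 0 0 | 1 0.792 -0.0912 0 0 0 0 | 1 0.792 -0.0912 0 0 0 0' | python3 shift.py|tail -5;echo '1 0.792 -0.0912 0 0 0 0 | 1 0.792 -0.0912 0 0 0 0 | 1 0 0 0 0 0 -0.0541 | 1 0 0 0 0 0 -0.0541 | 1 0 0 0 0 0 -0.0541' | python3 shift.py|tail -5
echo '1 0 0 0 0 0 0' | python3 shift.py|tail -5
python3 go.py .442 .327 .2 37.3
python3 - <<'E'
from h import *
import pickle
P=viewer.camera_params('wrist'); w=viewer.grab_frame('wrist'); t=viewer.grab_frame('top')
pickle.dump(P,open('Pw1','wb')); cv2.imwrite('pics/w1.png',w[:,:,::-1]); cv2.imwrite('pics/t1.png',t[:,:,::-1])
E
```

```text
tool_pos: [0.5324, -0.014, 0.206]
tool_rot: [0.006, 0.658, 0.753, 0.003]
contact_force: [1.1, 1.0, -0.1]
gripper_width: 0.419
grasp_force: 0.0
tool_pos: [0.4653, 0.2306, 0.1987]
tool_rot: [0.0, 0.656, 0.754, 0.001]
contact_force: [0.9, -0.5, 0.6]
gripper_width: 0.999
grasp_force: 0.0
tool_pos: [0.4407, 0.3258, 0.1984]
tool_rot: [0.0, 0.442, 0.897, 0.0]
contact_force: [-0.4, 0.6, -0.1]
gripper_width: 1.003
grasp_force: 0.0
tool_pos: [0.4408, 0.3256, 0.1984]
tool_rot: [0.0, 0.446, 0.895, 0.0]
contact_force: [-0.2, 0.4, 0.7]
gripper_width: 0.999
grasp_force: 0.0
t 6.7 pos [0.4408 0.3256 0.1984] ydeg 37.07 tilt [0.0004 0.0002] j6 -0.15 w 0.999 F [-0.2  0.4  0.7] M [ 0.02  0.04 -0.02] g 0.0
shift [ 0.0004  0.0018 -0.0016]
rz -0.0039
```

View pics/w1.png

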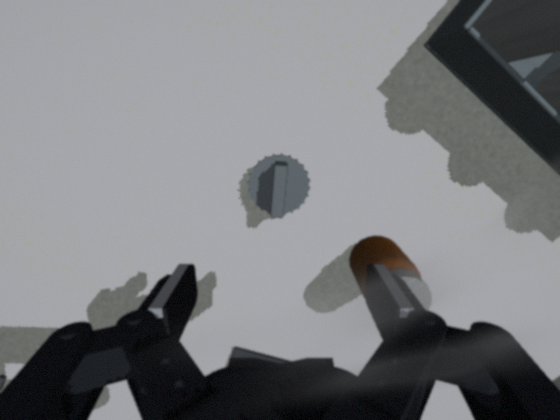

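The wrist view shows the cap disc centred near (279,185), with the bar running nearly vertical from (281,164) to (278,216). The tray and jar are clear of it. I'll measure it with masks.

```bash
python3 - <<'E'
from h import *
import pickle
P=pickle.load(open('Pw1','rb')); i=cv2.imread('pics/w1.png')
c=cv2.resize(i[140:235,230:325],None,fx=6,fy=6,interpolation=cv2.INTER_CUBIC)
cv2.imwrite('pics/w1c.png',np.clip(c*1.4,0,255).astype(np.uint8))
print(i[185,245:315].astype(int).sum(1)//3)
# table-to-disc colour: blueish (b-r)
b=(i[:,:,0].astype(int)-i[:,:,2]); print(b[185,245:315])
E
```

```text
[110 109 107 101  99  98 100 101  99 101  99  99  94  82  69  62  61  61
  58  62  59  60  61  61  60  57  58  63  75  90  97 100  99 100  98  99
  98 101 100  97  96  93  97  99 100 100  98  98  99  99 101 102  99  98
  98  99 102  99 101  99 100 102 103 118 144 162 167 169 169 169]
[-2 -2  2  5  9 12 13 12 12 14 14 12 12  9  7  9  9  7  7  6 10  8  7  8
  7  8  8  8  9 12 14 13 13 11 12 12 14 13 13 12 11 13 11 12 13 13 13 12
 13 13 12 13 12 12 13 12 12 12 12 12 13 12 11 10  7  6  6  6  5  7]
```

View pics/w1c.png

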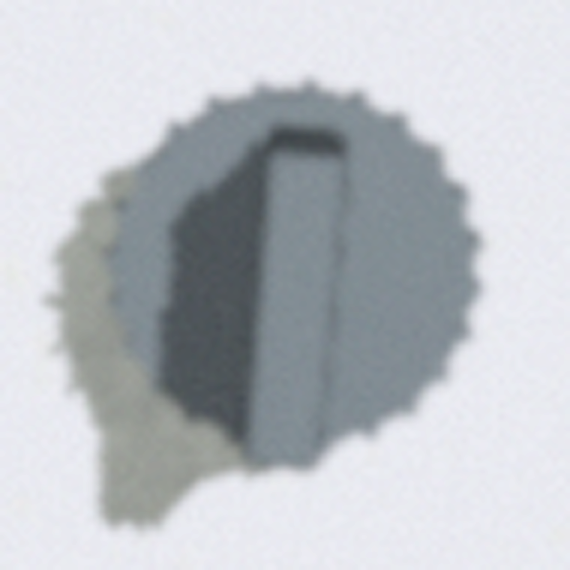

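The bar's top face corners in the crop are about (268,152), (342,152), (320,463) and (247,463). The disc spans x from 112 to 475.

```bash
python3 - <<'E'
from h import *
import pickle
P=pickle.load(open('Pw1','rb'))
f=lambda x,y:(230+x/6-.4,140+y/6-.4)
C=np.array([plane(P,f(*p),.052)[:2] for p in [(268,152),(342,152),(320,463),(247,463)]])
print(C,C.mean(0)); 
for a,b in((3,0),(2,1)):
  d=C[b]-C[a]; print(np.degrees(np.arctan2(d[1],d[0])),np.linalg.norm(d))
print(np.linalg.norm(C[0]-C[1]))
print('disc',plane(P,f(294,270),.022))
E
python3 go.py
```

```text
[[0.4167938  0.34640144]
 [0.42655449 0.35378413]
 [0.45672523 0.30808565]
 [0.44652841 0.30037413]] [0.43665048 0.32716134]
122.86331147089537 0.05479654548131896
123.43331214731879 0.05475969528792601
0.012238271564510262
disc [0.43643727 0.32713685 0.022     ]
t 6.8 pos [0.4408 0.3255 0.1984] ydeg 37.03 tilt [0.0003 0.0001] j6 -0.15 w 1.003 F [-0.5 -0.1 -0.4] M [-0.01 -0.02 -0.  ] g 0.0
```

Scaled: 0.068 rad / 3.1416 = 0.0216.

```bash
echo '1 0 0 0 0 0 0.0216 | 1 0 0 0 0 0 0' | python3 shift.py|tail -4; python3 go.py .4365 .3271 .1 33.15
```

```text
tool_rot: [0.0, 0.475, 0.88, 0.0]
contact_force: [0.3, 0.1, -0.3]
gripper_width: 1.002
grasp_force: 0.0
t 7.05 pos [0.4409 0.3255 0.1984] ydeg 33.24 tilt [0.0002 0.0001] j6 -0.08 w 1.002 F [ 0.3  0.1 -0.3] M [-0.    0.   -0.02] g 0.0
shift [ 0.0037 -0.0028  0.0984]
rz 0.0015
```

Scaled: 0.05 m is 0.8, 0.04 m is 0.64.

```bash
echo '1 0.0592 -0.0448 0.8 0 0 0 | 1 0 0 0.8 0 0 0 | 1 0 0 0.64 0 0 0 | 0.6 0 0 0.496 0 0 0 | 0.4 0 0 0 0 0 0' | python3 shift.py|tail -5; python3 go.py .4365 .3271 .027 33.15;echo '0 0 0 0 0 0 0 | 0 0 0 0 0 0 0 | 0 0 0 0 0 0 0 | 0 0 0 0 0 0 0' | python3 shift.py|tail -5; python3 go.py
```

```text
tool_pos: [0.4341, 0.3258, 0.0244]
tool_rot: [-0.002, 0.475, 0.88, -0.003]
contact_force: [0.8, -0.3, 0.4]
gripper_width: 0.605
grasp_force: 0.0
t 7.67 pos [0.4341 0.3258 0.0244] ydeg 33.29 tilt [-0.0057 -0.0032] j6 -0.07 w 0.605 F [ 0.8 -0.3  0.4] M [-0.03 -0.07  0.01] g 0.0
shift [-0.0002  0.0027 -0.0026]
rz 0.0024
tool_pos: [0.4378, 0.3279, 0.0294]
tool_rot: [0.001, 0.475, 0.88, 0.001]
contact_force: [-0.6, 0.1, 6.6]
gripper_width: 0.149
grasp_force: 62.0
t 8.18 pos [0.4378 0.3279 0.0294] ydeg 33.29 tilt [0.003  0.0017] j6 -0.07 w 0.149 F [-0.6  0.1  6.6] M [-0.02  0.07 -0.03] g 62.0
```

Scaled: -0.045 m is -0.72, -0.04 m is -0.64.

```bash
echo '0 0 0 -0.32 0 0 0 | 0 0 0 -0.64 0 0 0 | 0 0 0 -0.72 0 0 0 | 0 0 0 -0.72 0 0 0 | 0 0 0 -0.72 0 0 0' | python3 shift.py|tail -5; echo '0 -0.784 0.2 0 0 0 0 | 0 -0.784 0.2 0 0 0 0 | 0 -0.784 0.2 0 0 0 0 | 0 -0.784 0.2 0 0 0 0 | 0 -0.784 0.2 0 0 0 0' | python3 shift.py|tail -5
echo '0 -0.784 0.2 0 0 0 0 | 0 -0.784 0.2 0 0 0 0 | 0 -0.784 0.2 0 0 0 0 | 0 0 0 0 0 0 -0.0595 | 0 0 0 0 0 0 -0.0595' | python3 shift.py|tail -5
echo '0 0 0 0 0 0 -0.0595 | 0 0 0 0 0 0 -0.0595 | 0 0 0 0 0 0 -0.0595 | 0 0 0 0 0 0 -0.0595 | 0 0 0 0 0 0 -0.0595' | python3 shift.py|tail -5
echo '0 0 0 0 0 0 0 | 0 0 0 0 0 0 0' | python3 shift.py|tail -1
python3 go.py .736 .055 .22 108.5
python3 - <<'E'
from h import *
import pickle
P=viewer.camera_params('wrist'); w=viewer.grab_frame('wrist')
pickle.dump(P,open('Pw2','wb')); cv2.imwrite('pics/w2.png',w[:,:,::-1])
E
```

```text
tool_pos: [0.436, 0.327, 0.2247]
tool_rot: [0.0, 0.475, 0.88, 0.0]
contact_force: [0.5, 0.2, -0.6]
gripper_width: 0.15
grasp_force: 61.0
tool_pos: [0.624, 0.1554, 0.2234]
tool_rot: [0.0, 0.475, 0.88, 0.0]
contact_force: [-0.2, 0.6, -0.4]
gripper_width: 0.15
grasp_force: 61.0
tool_pos: [0.7353, 0.0535, 0.2227]
tool_rot: [-0.0, 0.301, 0.954, -0.0]
contact_force: [-0.3, -0.5, -1.2]
gripper_width: 0.149
grasp_force: 61.0
tool_pos: [0.7348, 0.0543, 0.2232]
tool_rot: [-0.0, -0.162, 0.987, -0.0]
contact_force: [-0.6, -0.1, -0.6]
gripper_width: 0.151
grasp_force: 61.0
grasp_force: 61.0
t 10.93 pos [0.7351 0.0544 0.2228] ydeg 108.14 tilt [0.0002 0.    ] j6 -1.91 w 0.148 F [ 0.7 -0.2 -1. ] M [ 0.   -0.02 -0.01] g 61.0
shift [-0.0011  0.0003  0.0028]
rz -0.0062
```

View pics/w2.png

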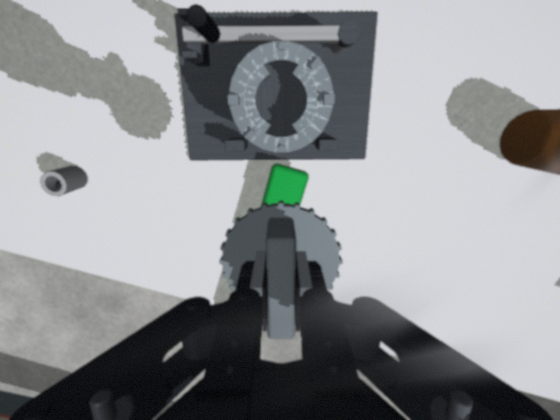

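The wrist view shows the arm lying shut across the holder at about (270,33), the rim centred near (281,98), and the cap held straight at (281,250). I'll measure the rim and the hole.

```bash
python3 - <<'E'
from h import *
import pickle
P=pickle.load(open('Pw2','rb')); i=cv2.imread('pics/w2.png')
g=cv2.GaussianBlur(i,(3,3),0)
m=((g.mean(2)>82)).astype(np.uint8); m[:, :224]=0; m[:,340:]=0; m[:40]=0; m[156:]=0
m=cv2.morphologyEx(m,cv2.MORPH_OPEN,np.ones((3,3)))
cs,_=cv2.findContours(m,cv2.RETR_EXTERNAL,cv2.CHAIN_APPROX_NONE); c=max(cs,key=cv2.contourArea)
h=cv2.convexHull(c); e=cv2.fitEllipse(h); print(e,cv2.boundingRect(c))
X=np.array([plane(P,p[0],.088)[:2] for p in h]);
from scipy.optimize import least_squares
r=least_squares(lambda q:np.hypot(*(X-q[:2]).T)-q[2],[.65,.027,.04],loss='soft_l1',f_scale=.0005);print('rim circle',r.x,np.abs(r.fun).max())
print(np.linalg.norm)
crop=cv2.resize(i[35:160,215:345],None,fx=4.6,fy=4.6,interpolation=cv2.INTER_CUBIC)
cv2.imwrite('pics/w2c.png',np.clip(crop*1.5,0,255).astype(np.uint8));print(crop.shape)
E
```

```text
((281.6494445800781, 96.29432678222656), (107.7668228149414, 115.35612487792969), 5.438443660736084) (227, 40, 110, 114)
rim circle [0.64813097 0.02708574 0.04774035] 0.0013625582326391786
<function norm at 0x7faf3650a200>
(575, 598, 3)
```

View pics/w2c.png

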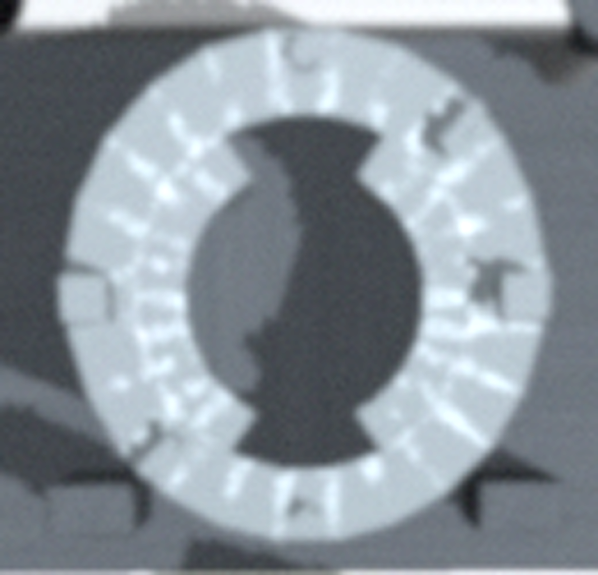

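The crop shows the hole from x 187 to 422 and the notch ends at y 117 (top) and 467 (bottom), symmetric about x≈305. The rim runs from about 68 to 548 across and 28 to 540 down.

```bash
python3 - <<'E'
from h import *
import pickle
P=pickle.load(open('Pw2','rb'))
f=lambda x,y:(215+(x+.5)/4.6-.5,35+(y+.5)/4.6-.5)
g=lambda x,y,z=.088:plane(P,f(x,y),z)[:2]
print('cam',P['xyz'])
for n,a,b in (('rimLR',(68,292),(548,292)),('rimTB',(306,28),(306,540)),('holeLR',(187,292),(422,292)),('notchTB',(306,117),(306,467)),('diagA',(257,178),(357,408)),('diagB',(357,178),(257,410)),('outA',(232,135),(380,450)),('outB',(383,133),(235,450))):
  A,B=g(*a),g(*b);d=A-B; print(n,(A+B)/2,np.linalg.norm(d),np.degrees(np.arctan2(d[1],d[0])))
u=(g(257,178)+g(357,178)+g(232,135)+g(383,133))/4;v=(g(257,410)+g(357,408)+g(235,450)+g(380,450))/4
d=v-u;print('holder yaw',np.degrees(np.arctan2(d[1],d[0])),(u+v)/2)
# held cap: bar top end lines in wrist view, disc edges
s=manip.state();zc=s['tool_pos'][2]-.0294
F=lambda p,z:plane(P,p,z)[:2]
print('cap disc mid', (F((221,250),zc+.022)+F((342,250),zc+.022))/2, np.linalg.norm(F((221,250),zc+.022)-F((342,250),zc+.022)),s['tool_pos'])
E
```

```text
cam [0.65832769 0.02977167 0.3659159 ]
rimLR [0.64676245 0.02666104] 0.09260935097918149 -71.82975697655618
rimTB [0.64799679 0.02666468] 0.09223746318089732 -161.79994571967364
holeLR [0.64695186 0.02601565] 0.04534945870182642 -71.82874868265604
notchTB [0.64803163 0.0266762 ] 0.06318027384280492 -161.79995064048296
diagA [0.64739826 0.02693002] 0.045791196456352726 -136.83877915955924
diagB [0.64773355 0.02652018] 0.04611171028685721 173.44498763729783
outA [0.64774021 0.02710489] 0.06365780147773785 -135.10647396305265
outB [0.64771308 0.02665314] 0.06391116237157844 171.66739439154196
holder yaw 18.217989237183524 [0.64764628 0.02680206]
cap disc mid [0.72873604 0.05329399] 0.06869204172232823 [0.73505793 0.05434407 0.22261757]
```

```bash
python3 - <<'E'
from h import *
import pickle
P=pickle.load(open('Pw2','rb')); i=cv2.imread('pics/w2.png').mean(2).round().astype(int)
print(i[232,255:310]);print(i[228,255:310]);print(i[200:240,281]);
s=manip.state();q=s['tool_rot'];Rt=R.from_quat(np.r_[q[1:],q[0]])
for dz in (.0226,.0246):
  z=s['tool_pos'][2]+dz
  for p in ((281,216),(281,220),(276,232),(280,232),(284,232)):
    print(dz,p,Rt.inv().apply(plane(P,p,z)-s['tool_pos']).round(4))
E
```

```text
[ 79  80  80  80  79  77  79  79  79  77  77  67  55  50  47  49  51  48
  48  50  48  49  49  49  50  47  52  50  47  50  48  49  46  49  49  47
  47  48  45  64  95 121 128 132 131 133 133 133 133 133 132 131 131 133
 133]
[ 78  78  78  79  80  80  79  80  80  78  80  74  61  50  49  46  47  50
  48  48  50  47  49  49  46  46  46  48  48  50  47  49  46  46  48  46
  48  46  59  85 114 128 132 132 133 133 132 131 132 131 133 131 133 133
 133]
[ 71  58  73 101 121 128 131 132 124 114  93  80  79  78  79  78  77  65
  55  49  45  46  48  49  47  47  48  48  46  48  48  48  52  49  49  49
  51  56  62  69]
0.0226 (281, 216) [ 0.0375  0.0007 -0.0226]
0.0226 (281, 220) [ 0.0357  0.0007 -0.0226]
0.0226 (276, 232) [ 0.03   -0.0016 -0.0226]
0.0226 (280, 232) [ 0.03    0.0002 -0.0226]
0.0226 (284, 232) [ 0.03    0.002  -0.0226]
0.0246 (281, 216) [ 0.0382  0.0007 -0.0246]
0.0246 (281, 220) [ 0.0364  0.0007 -0.0246]
0.0246 (276, 232) [ 0.0308 -0.0015 -0.0246]
0.0246 (280, 232) [ 0.0308  0.0002 -0.0246]
0.0246 (284, 232) [ 0.0308  0.002  -0.0246]
```

Scaled: 0.03 m is 0.48, 0.028 m is 0.448.

```bash
echo '0 0.48 0 0 0 0 0 | 0 0.48 0 0 0 0 0 | 0 0.448 0 0.48 0 0 0 | 0 0 0 0.48 0 0 0 | 0 0 0 0 0 0 0' | python3 shift.py|tail -4; python3 go.py .648 .0267 .13 108.2
```

```text
tool_rot: [-0.003, -0.158, 0.987, 0.001]
contact_force: [0.5, 0.1, -1.1]
gripper_width: 0.149
grasp_force: 60.9
t 11.6 pos [0.6493 0.0268 0.1592] ydeg 108.21 tilt [-0.0062  0.0005] j6 -1.96 w 0.149 F [ 0.5  0.1 -1.1] M [ 0.04  0.   -0.02] g 60.9
shift [0.0011 0.0003 0.0292]
rz 0.0002
```

```bash
echo '0 0 0 0 0 0 0 | 0 0 0 0 0 0 0' | python3 shift.py|tail -1; python3 go.py .648 .0267 .13 108.2
```

```text
grasp_force: 61.0
t 11.85 pos [0.653  0.0268 0.1646] ydeg 108.28 tilt [ 0.0034 -0.0002] j6 -1.96 w 0.155 F [ 0.5  0.4 -0.7] M [0.02 0.04 0.05] g 61.0
shift [0.0049 0.0016 0.0345]
rz 0.0014
```

Scaled: 0.01 m is 0.16, 0.004 m is 0.064.

```bash
echo '0 0.064 0.0192 0.16 0 0 0 | 0 0 0 0.16 0 0 0 | 0 0 0 0 0 0 0 | 0 0 0 0 0 0 0 | 0 0 0 0 0 0 0' | python3 shift.py|tail -1; python3 go.py .648 .0267 .13 108.2;echo '0 0 0 0 0 0 0 | 0 0 0 0 0 0 0 | 0 0 0 0 0 0 0' | python3 shift.py|tail -1; python3 go.py .648 .0267 .13 108.2
```

```text
grasp_force: 61.0
t 12.47 pos [0.6477 0.0266 0.1427] ydeg 108.29 tilt [ 0.0007 -0.    ] j6 -1.96 w 0.148 F [-0.5 -0.3 -1.6] M [ 0.05 -0.   -0.02] g 61.0
shift [-0.0003  0.      0.0127]
rz 0.0015
grasp_force: 61.0
t 12.85 pos [0.6475 0.0266 0.1424] ydeg 108.29 tilt [ 0.0002 -0.    ] j6 -1.96 w 0.15 F [ 0.2  0.1 -0.2] M [-0.03 -0.   -0.08] g 61.0
shift [-0.0005 -0.0001  0.0124]
rz 0.0016
```

Aligned. I'll descend gently and watch the force.

Scaled: 0.01 m is 0.16, -0.0005 m is -0.008.

```bash
for k in 1; do echo '0 -0.008 0 0.16 0 0 0 | 0 0 0 0.16 0 0 0 | 0 0 0 0 0 0 0' | python3 shift.py|grep -E 'pos|cont'; echo '0 0 0 0.096 0 0 0 | 0 0 0 0.096 0 0 0 | 0 0 0 0 0 0 0' | python3 shift.py|grep -E 'pos|cont'; python3 go.py .648 .0267 .1014 108.2; done
```

```text
tool_pos: [0.6466, 0.0269, 0.1201]
contact_force: [0.1, 0.7, -1.5]
tool_pos: [0.6474, 0.0268, 0.1094]
contact_force: [0.2, 0.1, -0.9]
t 13.6 pos [0.6474 0.0268 0.1094] ydeg 108.29 tilt [-0.0014  0.0001] j6 -1.96 w 0.15 F [ 0.2  0.1 -0.9] M [0.   0.03 0.01] g 61.0
shift [-0.0005 -0.0003  0.008 ]
rz 0.0015
```

Scaled: 0.004 m is 0.064, 0.003 m is 0.048.

```bash
echo '0 0 0 0.064 0 0 0 | 0 0 0 0.048 0 0 0 | 0 0 0 0 0 0 0' | python3 shift.py|grep -E 'pos|cont'; echo '0 0 0 0.032 0 0 0 | 0 0 0 0 0 0 0 | 0 0 0 0 0 0 0' | python3 shift.py|grep -E 'pos|cont'; echo '0 0 0 0.032 0 0 0 | 0 0 0 0 0 0 0 | 0 0 0 0 0 0 0' | python3 shift.py|grep -E 'pos|cont'; python3 go.py .648 .0267 .1014 108.2
```

```text
tool_pos: [0.6477, 0.0268, 0.1029]
contact_force: [-0.1, 0.4, -0.9]
tool_pos: [0.6481, 0.0267, 0.1015]
contact_force: [1.4, 0.4, 0.4]
tool_pos: [0.6482, 0.0267, 0.1014]
contact_force: [-4.0, -1.0, 8.2]
t 14.72 pos [0.6482 0.0267 0.1014] ydeg 108.3 tilt [ 0.0004 -0.0001] j6 -1.96 w 0.148 F [-4.  -1.   8.2] M [0.09 0.72 0.07] g 62.2
shift [0.0002 0.0001 0.    ]
rz 0.0017
```

The rows are not in the units I measure in: shifts go in shares of 62.5 mm and turns go in shares of 180 degrees. I convert before sending: 0.1 rad / 3.1416 = 0.0318.

```bash
echo '0 0 0 0 0 0 0.0318 | 0 0 0 0 0 0 0.0318 | 0 0 0 0 0 0 0.0318 | 0 0 0 0 0 0 0.0318 | 0 0 0 0 0 0 0' | python3 shift.py|tail -1; python3 go.py .648 .0267 .1014 63.2;  echo '0 0 0 0 0 0 0.0318 | 0 0 0 0 0 0 0.0318 | 0 0 0 0 0 0 0.0318 | 0 0 0 0 0 0 0 | 0 0 0 0 0 0 0' | python3 shift.py|tail -1; python3 go.py .648 .0267 .1014 63.2
```

```text
grasp_force: 62.0
t 15.35 pos [0.6487 0.0264 0.1014] ydeg 85.34 tilt [ 0.0018 -0.0007] j6 -1.56 w 0.15 F [-1.7 -1.   5.5] M [-0.06  0.41  0.04] g 62.0
shift [0.0007 0.0002 0.    ]
rz 0.3865
grasp_force: 62.0
t 15.97 pos [0.6487 0.0264 0.1014] ydeg 68.18 tilt [ 0.0018 -0.0007] j6 -1.26 w 0.15 F [-2.  -1.5  6.4] M [-0.09  0.39  0.  ] g 62.0
shift [ 0.0008  0.     -0.    ]
rz 0.087
```

Scaled: 0.05 rad / 3.1416 = 0.0159.

```bash
echo '0 0 0 0 0 0 0.0159 | 0 0 0 0 0 0 0.0127 | 0 0 0 0 0 0 0 | 0 0 0 0 0 0 0 | 0 0 0 0 0 0 0' | python3 shift.py|tail -1; python3 go.py .648 .0267 .1014 63.2
python3 - <<'E'
from h import *
i=viewer.grab_frame('wrist')[:,:,::-1]; j=viewer.grab_frame('scene')[150:350,170:450,::-1]
o=np.zeros((420,800,3),np.uint8); o[:,:400]=i[:,80:480]; o[:286,400:]=cv2.resize(j,(400,286)); cv2.imwrite('pics/f.png',np.clip(o*1.4,0,255).astype(np.uint8))
E
```

```text
grasp_force: 62.0
t 16.6 pos [0.6486 0.0264 0.1014] ydeg 63.03 tilt [ 0.0016 -0.0006] j6 -1.17 w 0.148 F [-3.8 -1.6  6.3] M [0.01 0.41 0.03] g 62.0
shift [ 0.0007 -0.      0.    ]
rz -0.0029
```

View pics/f.png

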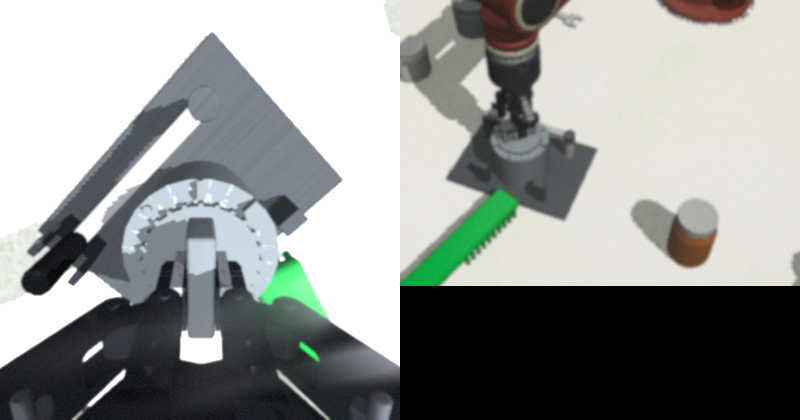

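The bar, at about (200,230), lines up with the half-way rib at (198,190). The disc lies flat on the rim, and the arm is shut in its fork at about (75,240). I'm handing it in.

```bash
python3 -c "
from plant import manip, viewer, job
print(job.job_done())"
```

```text
the job is handed in; nothing more can be done
None
```

I've handed the job in, with no verdict shown: the arm is shut against its stop, the cap is home and held with about 62 N at the half-way rib (within about 0.01 rad by the tool angle), and I didn't touch the closed tub, jar or tin.

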